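# Set the air hammer's locking throttle collar to the red mark

## Task

The air hammer clamped in the vice has its yellow throttle collar locked at a low setting. Lift the collar out of its lock, turn it until its black line clicks at the red mark on the barrel, and push it fully home so that it is locked there, rocking it a little either way if the worn lock does not take at once; then let go. Leave the glue jar, the brush and the chisel bit on the bench where they are.

Things in the scene. Friction and masses are not known exactly. Their poses are not given: they have to be found in the camera images.
- collar: yellow knurled ring, 50 mm outer diameter, 22 mm high, round the hammer's fixed tail, 0.2 m up. Origin on the axis at its centre; z along the barrel, up out of the tail, leaning 20 degrees off vertical; x through its black index line. It slides 8 mm along z, snapping out or in half-way (8 N), and turns about z. Down, teeth lock it (2 degrees of play); lifted over 6 mm it turns click by click
- collar_home (a point): fixed: where the collar's centre is when fully home, on the barrel axis; z up along the barrel, x through the red mark. Below it the barrel is 45 mm wide (47 at the grip's ribs), vice jaw tops 80 mm lower; above, the tail is 34 mm wide. The lock is worn: its slots lie 5 to 11 degrees off the marks and clicks. Off a slot (by over 3 degrees) the collar stands on tooth tips about 5 mm up
- collar_index (a point): the black index line at the collar's top outer edge: 25 mm from the axis, 11 mm above the collar's centre, moves with it. Nine clicks, 30 degrees apart, at the marks, about 0.3 N m from one to the next; let go while up, the collar snaps to the nearest click. Anticlockwise seen from above the tail (positive about z) gives more air; stops just past the end clicks
- red_mark (a point): fixed: 25 mm from the axis, 11 mm above collar_home; the index point meets it (but for the lock's wear) when the collar is home at the red mark, the eighth click, 4 to 7 clicks anticlockwise of the start. The mark is a 8 mm wide red bar on the aluminium band just below the collar and on the tail's top face inside it; other clicks have thin black ticks
- tail_tip (a point): top of the brass hose plug on the barrel axis, the highest point of the hammer: 37 mm from collar_home along the axis. The plug is 14 mm wide over a 24 mm hexagon; nothing is plugged in
- vice: the blue bench vice that holds the hammer, fixed to the bench by its 140 mm round base. Origin: centre of its underside; its x points the way the hammer leans away from (the hammer's tail leans to the vice's -x). Jaw tops 131 mm high, its screw handle stands out 145 mm to -y
- glue_jar_mid (a point): bystander: amber jar with white cap, 48 mm wide, 85 mm high, standing; point at its centre
- glue_jar: the same jar; origin at the centre of its underside, z up through the cap
- brush_grip (a point): bystander: brush with a wooden handle, 190 mm long, lying; point on its handle
- chisel_bit_mid (a point): bystander: steel chisel bit 160 mm long, lying; point at its middle

How it is judged (in metres and radians):
On the way, in this order (a step that is already met when the one before it is completed fails the run):
1. the collar is lifted out of its lock (z of collar in the frame of collar_home above 0.005 m), for 0.1 s.
2. the collar's black line is turned round to the red mark (distance between collar_index and red_mark below 0.0105 m).
At the end, for the whole second after the job is handed in: The collar is fully home (within 1.5 mm) and at rest with its index point within 6 mm of the red mark (the next click is 13 mm away); the jar stands, and jar, brush and chisel bit are within 20 mm of where they began (z of collar in the frame of collar_home below 0.0015 m and distance between collar_index and red_mark below 0.006 m and angular speed of collar below 0.1 rad/s and distance of each of glue_jar_mid, brush_grip, chisel_bit_mid from where it was at the start of the episode below 0.02 m and angle between glue_jar's own z axis and vertical below 0.2 rad); the robot touches nothing.
It fails at once if the glue jar is shifted more than 20 mm or tipped (distance of glue_jar_mid from where it was at the start of the episode above 0.02 m or angle between glue_jar's own z axis and vertical above 0.35 rad).
It fails at once if the brush is shifted more than 20 mm (distance of brush_grip from where it was at the start of the episode above 0.02 m).
It fails at once if the chisel bit is shifted more than 20 mm (distance of chisel_bit_mid from where it was at the start of the episode above 0.02 m).
It also fails if it takes over 58 s, if anything falls off the work surface, if the arm or the gripper's body presses on something with over 40 N, if the wrist force passes 120 N, or if a joint passes its speed limit or range.

## Robot

A 7-joint arm with a two-finger parallel gripper is mounted at the origin on the work surface. World frame = base frame: x ahead of the robot, y to its left, z up, the work surface at z = 0. Lengths are in m, angles in degrees, forces in N, time in s.
With the tool pointing down it reaches from about 0.35 to 0.9 m from the base axis. Payload 8.1 kg.
Tool frame: the origin (TCP) lies between the finger pads; the fingertips stand 8 mm ahead of it and the grasp point (between the pads) lies 11 mm behind it (robot.tcp_to_tips is the z of the fingertips in the tool frame, in m); z points along the fingers, y is the line along which they close (so a half turn about z gives the same grasp; the last joint's range is limited). The gripper opens to 85 mm and grips with 20 to 120 N. Pads are 22 mm wide; open, the fingers measure 114 mm over their backs; the gripper's body (76 mm by 85 mm) begins 54 mm behind the grasp point. The pads swing forward as they close: fully open they stand 13 mm farther back than shut.
Start: joints at [-80.707, 24.895, 1.432, 90.138, -0.665, 64.973, -4.303], TCP at [0.164, 0.603, 0.239] pointing down, gripper open.
Joint ranges: [-149.89, 149.89], [-25.12, 119.58], [-72.63, 75.52], [4.76, 147.25], [-75.54, 255.54], [6.69, 114.76], [-157.13, 157.13]. Speed limits (degrees/s): [127.2, 127.2, 172.46, 172.46, 180, 180, 180].

## Interface

Orientations are given as a 3x3 rotation matrix whose columns are the frame's x, y, z axes.
In Python, from cell import robot gives the robot as it stands. The module is installed in compiled form; this text tells all that it offers.
- The arm moves only by the tool send_rows, never from a script. Its argument "rows" is a list of rows, each an object with "dp": the shift along the tool's x, y, z scaled (see below), a list of three; "roll": the turn about the tool's z scaled (see below). A call has 1 to 10 rows; each row shifts and turns the commanded pose from where the row before left it, along the tool's axes as they then stand; what a row does not reach is not made up. The controller multiplies each number of a shift by 0.02 m and each number of a turn by 6 degrees. A row lasts 1/10 s, in which the tool goes at most 50 mm and 8.59 degrees, less where a joint would pass 70% of its speed; a pose out of reach is approached as far as the arm can. A call with a number of a shift or a turn outside -1 to 1 is refused whole. A call with a gripper value outside its range is refused whole. "grip" is the closure, from 0 (fully open) to 1 (shut), set as the call begins (left out, the last holds). The fingers move at their own pace and stop on an object; "grip_force" is the grip in N (left out, the last holds). Time passes only in rows, so rows that do not move let the fingers close. It gives the time, the measured TCP pose, the force, the opening and the grip force at its end, in the units of the state.
- robot.get_state(): the state, without advancing time (a new reading comes with each control period).
- robot.camera(name): name is "scene" or "top" or "wrist"; returns the picture (384x512x3 uint8, red, green, blue); there is no depth.
- robot.calibration(name): a dict with "intrinsics" (3x3 intrinsics, pixels), "R" (3x3) and "t" (3): a world point X has camera coordinates R X + t; the wrist camera has in their place "mount" (4x4, takes a point from camera to tool coordinates, whose origin is the TCP and whose axes are the flange's). Camera axes: x right, y down, z forward; pixel columns grow to the right and rows downward; lengths in m; the calibration is good to about 2 mm. A picture is of the moment at which its call begins: read the wrist's pose just before it. calibration takes no time and is no camera call.
- robot.finish_job(): hands the job in; it is judged then, once.
The state is a dict: "t": time; "q": joint angles; "qvel": joint speeds; "effort": joint torques, N m; "tcp_pos": TCP position; "ee_rot": TCP orientation; "contact_force": force on the tool from outside, world axes, zero at the start; "torque": the same for the moment, N m; "opening": finger opening in m; "grip_force": force on a finger pad.
Only numpy, scipy, OpenCV 4.12 (cv2) and the standard library are available. Lean on these libraries where they do the work, as an engineer would, in place of code of your own. Each camera call takes 0.05 s, during which the arm holds its last target. There are 200 camera calls.

## Working session

There is one attempt and no reset: what is moved stays moved. The work goes in short steps, Python scripts to look and compute and a tool call to move; the robot and the scene stay as the last step left them, time stands still between calls to the robot, and variables do not carry over. Pictures are saved under pics/ and viewed, at most 10 in all, crops included, and the job is handed in when it is done.

Besides the shell and the picture viewer there is one more tool, called after ">>>" as name(argument=value, ...) on one line, values as JSON. send_rows: Moves the arm, as the interface text tells. Its arguments: {"type":"object","properties":{"rows":{"type":"array"},"grip":{"type":"number"},"grip_force":{"type":"number"}},"required":["rows"]}

```bash
mkdir -p pics
python3 - <<'E'
from cell import robot
import cv2,numpy as np
s=robot.get_state(); print(s)
ims=[robot.camera(n) for n in ("scene","top")]
for n,i in zip(("scene","top"),ims): cv2.imwrite(f"pics/{n}0.png",i[:,:,::-1])
a=np.hstack(ims)[:,:,::-1]
cv2.imwrite("pics/a.png",cv2.resize(ims[0][:,:,::-1],(800,600)));cv2.imwrite("pics/b.png",cv2.resize(ims[1][:,:,::-1],(800,600)))
for n in("scene","top","wrist"):print(n,robot.calibration(n))
E
```

```text
{'t': 0.0, 'q': array([-80.70464323,  24.93470485,   1.43209052,  90.18884044,
        -0.66625319,  64.97472923,  -4.30425422]), 'qvel': array([ 4.94496203e-02, -7.62515811e-04, -6.21388779e-05, -4.67908219e-03,
        3.25626494e-02,  9.63934444e-02, -5.75938611e-02]), 'effort': array([ 4.67535137e-04, -6.70462704e+01,  1.02552239e+00, -3.16217101e+01,
        1.54975313e-02,  1.24366480e-02,  7.38624863e-06]), 'tcp_pos': array([0.16352045, 0.60271343, 0.23854692]), 'ee_rot': array([[-9.65103140e-01,  2.61869903e-01, -2.88743793e-04],
       [ 2.61870032e-01,  9.65101915e-01, -1.54301138e-03],
       [-1.25401053e-04, -1.56477847e-03, -9.99998768e-01]]), 'contact_force': array([-0.13215991,  0.22096412,  0.30220781]), 'torque': array([ 0.0240664 ,  0.04627397, -0.02229015]), 'grip_force': 0.0, 'opening': 0.08524326455804204}
scene {'intrinsics': array([[347.62051666,   0.        , 264.95492825],
       [  0.        , 347.62051666, 191.11509532],
       [  0.        ,   0.        ,   1.        ]]), 'R': array([[-0.72704448,  0.68658864,  0.00153628],
       [ 0.36329085,  0.3865937
[... 357 characters left out ...]
,
       [-9.70704945e-01,  6.70391976e-02, -2.30732865e-01],
       [ 2.30151565e-01, -1.63746588e-02, -9.73017023e-01]]), 't': array([0.0846561 , 0.657145  , 0.92770292])}
wrist {'intrinsics': array([[337.10310733,   0.        , 255.75096355],
       [  0.        , 337.10310733, 192.44289345],
       [  0.        ,   0.        ,   1.        ]]), 'mount': array([[-3.94550811e-04, -9.58044841e-01, -2.86618087e-01,
         7.35873179e-02],
       [ 9.99999740e-01, -5.50900411e-04,  4.64857571e-04,
         6.81190628e-04],
       [-6.03252419e-04, -2.86617829e-01,  9.58044809e-01,
        -1.34004165e-01],
       [ 0.00000000e+00,  0.00000000e+00,  0.00000000e+00,
         1.00000000e+00]])}
```

View pics/a.png

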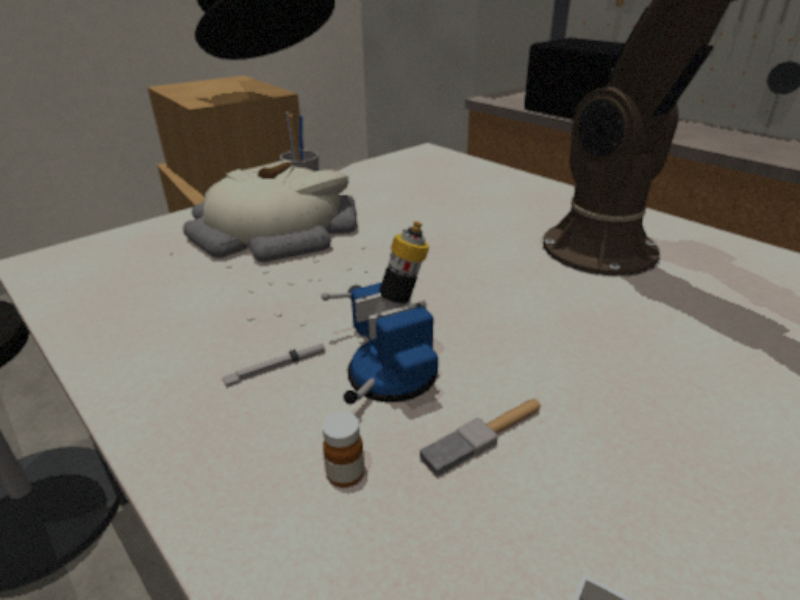

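View pics/b.png

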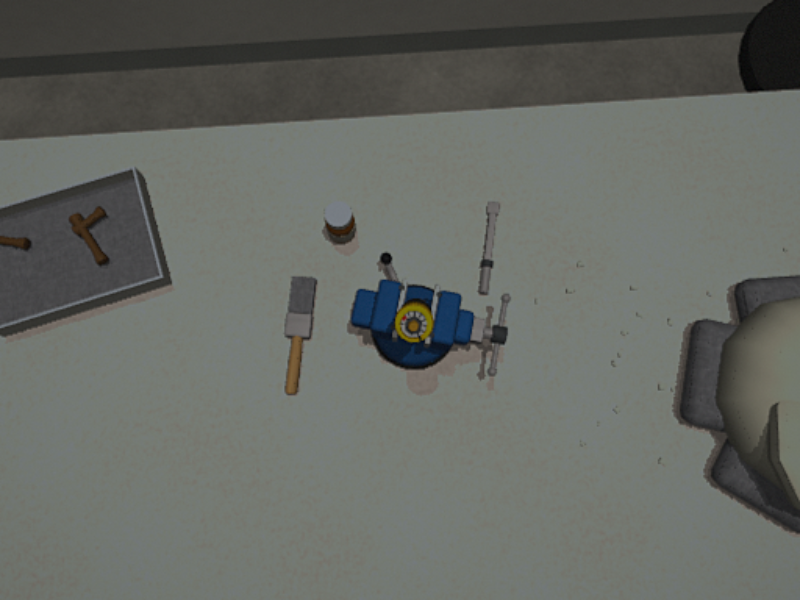

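The scene view shows the hammer's plug at (417,226), yellow collar at (409,247), vice base at (393,365). In the top view, the collar is at (414,322), the jar at (340,222), the brush at (297,335) and the chisel at (489,248).

```bash
cat > h.py <<'E'
import numpy as np,cv2
from cell import robot
def P(n,pose=None):
    c=robot.calibration(n);K=c["intrinsics"]
    if n!="wrist": return K@np.c_[c["R"],c["t"]]
    T=np.eye(4);T[:3,:3],T[:3,3]=pose;M=np.linalg.inv(T@c["mount"]);return K@M[:3]
def tri(P1,u1,P2,u2):
    X=cv2.triangulatePoints(P1,P2,np.array(u1,float).reshape(2,1),np.array(u2,float).reshape(2,1))[:,0];return X[:3]/X[3]
def proj(Pm,X):
    x=Pm@np.append(X,1);return x[:2]/x[2]
E
python3 - <<'E'
from h import *
s=800/512
for n in("scene","top"):
    i=cv2.imread(f"pics/{n}0.png");h=cv2.cvtColor(i,cv2.COLOR_BGR2HSV)
    m=cv2.inRange(h,(22,150,60),(35,255,255));k,l,st,ce=cv2.connectedComponentsWithStats(m)
    print(n,[(st[j],ce[j]) for j in range(1,k) if st[j,4]>40])
A,B=P("scene"),P("top")
print("collar",tri(A,np.array([409,247])/s,B,np.array([414,321])/s),"tip",tri(A,np.array([417,226])/s,B,np.array([414,324])/s))
def plane(u,z):
    u=np.array(u)/s;H=B[:,[0,1,3]].copy();H[:,2]+=B[:,2]*z;x=np.linalg.solve(H,[*u,1]);return x[:2]/x[2]
for nm,u,z in(("base",(416,327),.01),("jar",(342,235),.0),("jarcap",(339,215),.085),("brush",(295,360),.01),("chisel",(489,248),.01),("screwend",(499,335),.1),("vfar",(365,308),.1),("ball",(386,258),.1)):print(nm,plane(u,z))
i=cv2.imread("pics/top0.png")[170:245,225:305]; cv2.imwrite("pics/c.png",cv2.resize(i,(800,600),interpolation=cv2.INTER_CUBIC))
E
```

```text
scene [(array([253, 150,  21,   9,  45], dtype=int32), array([262.33333333, 155.11111111]))]
top [(array([253, 194,  25,  25, 242], dtype=int32), array([265.01652893, 205.16942149]))]
collar [0.58777743 0.01548832 0.20753733] tip [0.57762151 0.01808235 0.23700363]
base [0.61499175 0.00316319]
jar [0.7818668  0.11466771]
jarcap [0.786479   0.11288096]
brush [0.57511017 0.19955567]
chisel [ 0.73916216 -0.12790501]
screwend [ 0.57878211 -0.11299673]
vfar [0.63277381 0.08090224]
ball [0.70756009 0.04467584]
```

View pics/c.png

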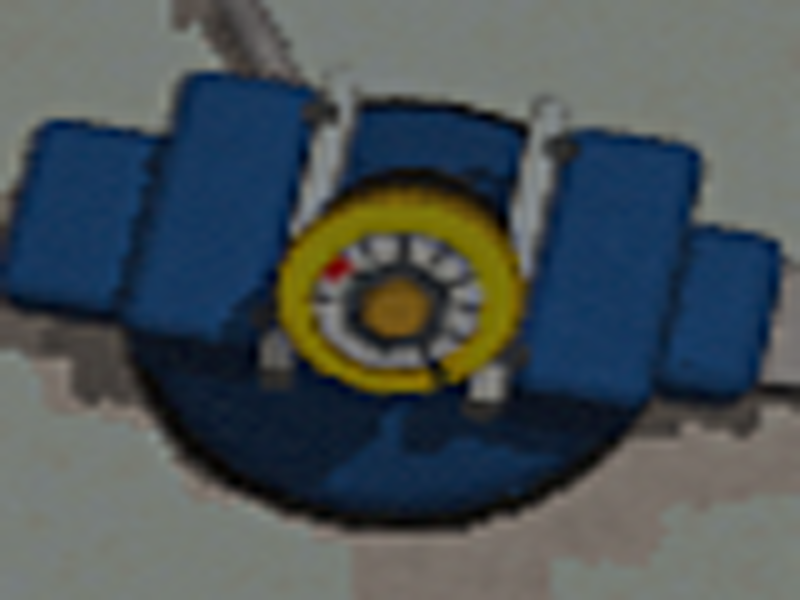

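The top crop shows the index line at (440,370), the red bar at (337,268) and the tail centre at (398,305). That makes the turn about 206°, so probably 7 clicks anticlockwise. The tool's y axis is already across the lean direction. I'm moving over the hammer for a closer wrist view.

>>> send_rows(rows=[{"dp": [-0.5, -0.4, -1], "roll": 0}, {"dp": [-1, -0.8, -1], "roll": 0}, {"dp": [-1, -0.8, -1], "roll": 0}, {"dp": [-1, -0.8, -0.5], "roll": 0}, {"dp": [-1, -0.8, 0], "roll": 0}, {"dp": [-1, -0.8, 0], "roll": 0}, {"dp": [-1, -0.8, 0], "roll": 0}, {"dp": [-1, -0.8, 0], "roll": 0}, {"dp": [-1, -0.8, 0], "roll": 0}, {"dp": [-1, -0.8, 0], "roll": 0}], grip=0)

```text
t: 1.1
tcp_pos: [0.3076, 0.4057, 0.309]
ee_rot: [[-0.965, 0.262, -0.0], [0.262, 0.965, -0.001], [0.0, -0.001, -1.0]]
contact_force: [0.0, -0.3, 1.0]
opening: 0.0857
grip_force: 0.0
```

>>> send_rows(rows=[{"dp": [-1, -0.8, 0], "roll": 0}, {"dp": [-1, -0.8, 0], "roll": 0}, {"dp": [-1, -0.8, 0], "roll": 0}, {"dp": [-1, -0.8, 0], "roll": 0}, {"dp": [-1, -0.8, 0], "roll": 0}, {"dp": [-1, -0.8, 0], "roll": 0}, {"dp": [-1, -0.8, 0], "roll": 0}, {"dp": [-1, -0.8, 0], "roll": 0}, {"dp": [-1, -0.8, 0], "roll": 0}, {"dp": [-1, -0.8, 0], "roll": 0}])

```text
t: 2.1
tcp_pos: [0.4586, 0.199, 0.3091]
ee_rot: [[-0.965, 0.262, -0.001], [0.262, 0.965, -0.0], [0.0, -0.0, -1.0]]
contact_force: [-0.5, -0.0, -0.0]
opening: 0.0854
grip_force: 0.0
```

>>> send_rows(rows=[{"dp": [-1, -0.8, 0], "roll": 0}, {"dp": [-1, -0.8, 0], "roll": 0}, {"dp": [-1, -0.8, 0], "roll": 0}, {"dp": [-1, -0.8, 0], "roll": 0}, {"dp": [-1, -0.8, 0], "roll": 0}, {"dp": [-1, -0.8, 0], "roll": 0}, {"dp": [-1, -0.8, 0], "roll": 0}, {"dp": [-0.7, -0.6, 0], "roll": 0}])

```text
t: 2.9
tcp_pos: [0.575, 0.0384, 0.3089]
ee_rot: [[-0.965, 0.263, -0.001], [0.263, 0.965, -0.001], [0.0, -0.001, -1.0]]
contact_force: [0.5, -0.2, -1.2]
opening: 0.0853
grip_force: 0.0
```

```bash
cat >> h.py <<'E'
def shot(name):
    s=robot.get_state();i=robot.camera("wrist")[:,:,::-1];cv2.imwrite(f"pics/{name}.png",i)
    return i.copy(),P("wrist",(s["ee_rot"],s["tcp_pos"])),s
LEAN=np.array([-.963,.268,0]);AX=np.sin(np.radians(20))*LEAN+np.cos(np.radians(20))*np.array([0,0,1.])
E
python3 - <<'E'
from h import *
i,Pw,s=shot("w1");print(s["q"],s["tcp_pos"])
H0=np.array([.5898,.0147,.202])
for k in(H0,H0+.037*AX):print(proj(Pw,k))
h=cv2.cvtColor(i,cv2.COLOR_BGR2HSV);m=cv2.inRange(h,(20,150,60),(35,255,255))
k,l,st,ce=cv2.connectedComponentsWithStats(m);print([(st[j],ce[j]) for j in range(1,k) if st[j,4]>40])
c=proj(Pw,H0).astype(int);x0,y0=max(c[0]-80,0),max(c[1]-60,0);print(x0,y0)
cv2.imwrite("pics/d.png",cv2.resize(i[y0:y0+120,x0:x0+160],(800,600),interpolation=cv2.INTER_CUBIC))
E
```

```text
[-26.66746795  17.89115065  23.70292625  92.51355637  -7.45996231
  71.20211009  73.18446112] [0.57501067 0.03835906 0.30891756]
[230.06046268 220.07017069]
[225.85218955 221.38332982]
[(array([196, 209,  21,  37, 186], dtype=int32), array([202.84946237, 225.51075269])), (array([233, 226,  29,  26, 149], dtype=int32), array([250.67114094, 237.60402685]))]
150 160
```

View pics/d.png

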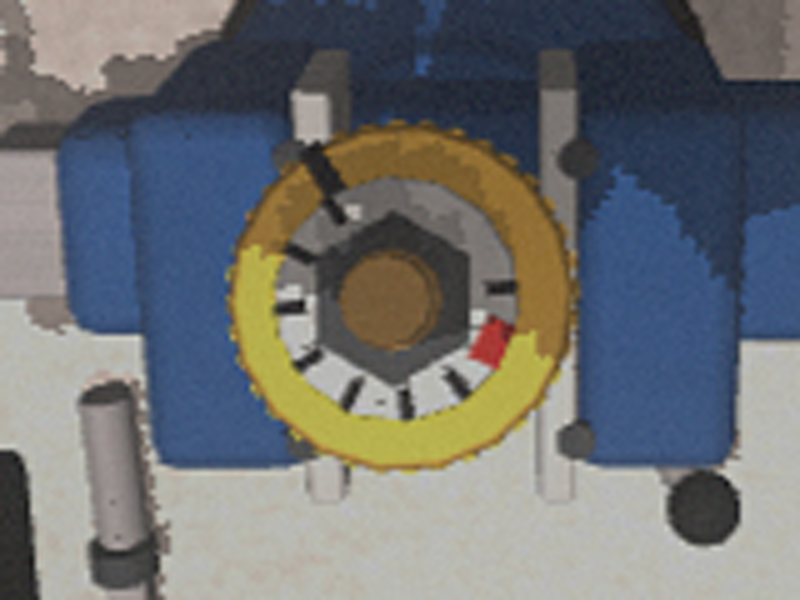

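The wrist crop shows the index line at the first tick, (320,170), and the red bar at (492,343). That is 7 clicks anticlockwise. The collar top is centred at (403,297) in the crop, so its centre is near (0.589, 0.016, 0.202). Next I pre-roll +30° and descend.

>>> send_rows(rows=[{"dp": [-1, -0.9, 0], "roll": 0}, {"dp": [0, 0, 0], "roll": 1}, {"dp": [0, 0, 0.5], "roll": 1}, {"dp": [0, 0, 0.7], "roll": 1}, {"dp": [0, 0, 0.8], "roll": 1}, {"dp": [0, 0, 0.8], "roll": 1}, {"dp": [0, 0, 0.8], "roll": 0}, {"dp": [0, 0, 0], "roll": 0}, {"dp": [0, 0, 0], "roll": 0}])

```text
t: 3.85
tcp_pos: [0.5889, 0.0175, 0.2374]
ee_rot: [[-0.705, 0.709, -0.001], [0.709, 0.705, -0.0], [0.0, -0.001, -1.0]]
contact_force: [0.6, 0.1, 0.7]
opening: 0.0849
grip_force: 0.0
```

Run:
```python
from h import *
s=robot.get_state();H=np.array([.5894,.0163,.202]);R=s["ee_rot"];print(s["q"],s["tcp_pos"],R.T@(H-s["tcp_pos"])/.02, robot.tcp_to_tips)
```

```text
[-27.84072713  22.95847794  29.42914012  97.20273673 -12.39704758
  63.13738974  50.14004464] [0.58888684 0.01748784 0.23735777] [-0.06094447 -0.02258525  1.7678774 ] 0.008
```

>>> send_rows(rows=[{"dp": [0, 0, 0.6], "roll": 0}, {"dp": [-0.05, 0, 0.6], "roll": 0}, {"dp": [0, 0, 0.55], "roll": 0}, {"dp": [0, 0, 0], "roll": 0}])

```text
t: 4.25
tcp_pos: [0.5886, 0.0167, 0.2003]
ee_rot: [[-0.705, 0.709, -0.003], [0.709, 0.705, -0.0], [0.002, -0.002, -1.0]]
contact_force: [-0.2, 0.5, 0.0]
opening: 0.0855
grip_force: 0.0
```

>>> send_rows(rows=[{"dp": [0, 0, 0], "roll": 0}, {"dp": [0, 0, 0], "roll": 0}, {"dp": [0, 0, 0], "roll": 0}, {"dp": [0, 0, 0], "roll": 0}, {"dp": [0, 0, 0], "roll": 0}, {"dp": [0, 0, 0], "roll": 0}], grip=1, grip_force=50)

```text
t: 4.85
tcp_pos: [0.5884, 0.0149, 0.2034]
ee_rot: [[-0.704, 0.71, -0.002], [0.71, 0.704, -0.001], [0.001, -0.002, -1.0]]
contact_force: [-9.2, -3.4, 12.5]
opening: 0.0496
grip_force: 49.5
```

>>> send_rows(rows=[{"dp": [0.05, -0.03, -0.15], "roll": 0}, {"dp": [0.05, -0.03, -0.15], "roll": 0}, {"dp": [0.05, -0.03, -0.15], "roll": 0}, {"dp": [0, 0, 0], "roll": 0}, {"dp": [0, 0, 0], "roll": 0}])

```text
t: 5.35
tcp_pos: [0.5856, 0.0156, 0.2113]
ee_rot: [[-0.704, 0.71, -0.001], [0.71, 0.704, -0.002], [-0.0, -0.002, -1.0]]
contact_force: [-2.1, -4.8, -1.6]
opening: 0.0493
grip_force: 55.1
```

Run:
```python
from h import *
i,Pw,s=shot("w2");print(s["tcp_pos"],s["contact_force"],s["torque"],s["opening"])
cv2.imwrite("pics/e.png",np.hstack([cv2.resize(robot.camera("scene")[125:200,235:295,::-1],(400,500),interpolation=cv2.INTER_CUBIC),cv2.resize(i[130:330,170:330],(400,500))]))
```

```text
[0.58555498 0.01561622 0.21129867] [-2.07643635 -4.77273516 -1.61691381] [-1.2934416   0.70341756 -0.01094806] 0.049293304072055746
```

View pics/e.png

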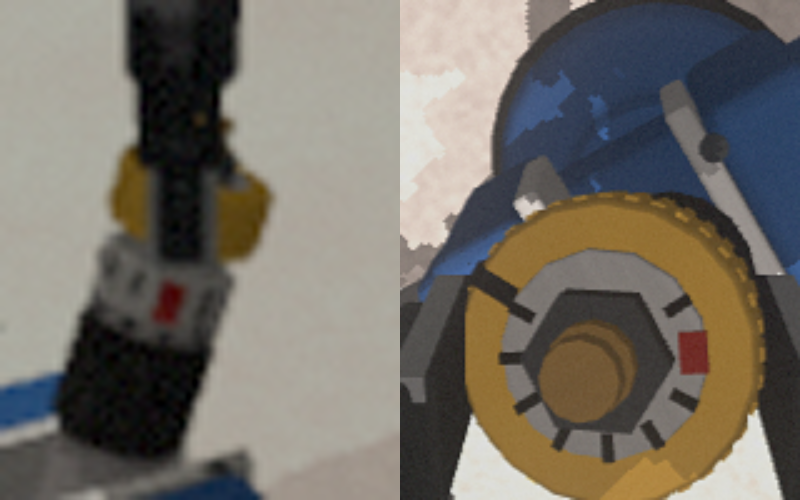

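The collar is lifted: in the scene view it stands clear of the band. The wrist view shows the index line still at the first tick. Now turning anticlockwise.

>>> send_rows(rows=[{"dp": [0, 0, 0], "roll": -1}, {"dp": [0, 0, 0], "roll": -1}, {"dp": [0, 0, 0], "roll": -1}, {"dp": [0, 0, 0], "roll": -1}, {"dp": [0, 0, 0], "roll": -1}])

```text
t: 5.95
tcp_pos: [0.5868, 0.0159, 0.2104]
ee_rot: [[-0.966, 0.259, 0.001], [0.259, 0.966, -0.002], [-0.001, -0.002, -1.0]]
contact_force: [6.6, -3.9, -15.1]
opening: 0.0485
grip_force: 59.8
```

>>> send_rows(rows=[{"dp": [0, 0, 0], "roll": -1}, {"dp": [0, 0, 0], "roll": -1}, {"dp": [0, 0, 0], "roll": -1}, {"dp": [0, 0, 0], "roll": -1}, {"dp": [0, 0, 0], "roll": -1}, {"dp": [0, 0, 0], "roll": -0.5}, {"dp": [0, 0, 0], "roll": 0}])

```text
t: 6.65
tcp_pos: [0.5866, 0.0172, 0.2111]
ee_rot: [[-0.952, -0.307, 0.0], [-0.307, 0.952, -0.001], [-0.0, -0.001, -1.0]]
contact_force: [2.2, 1.7, -7.9]
opening: 0.0484
grip_force: 69.8
```

Run:
```python
from h import *
i,Pw,s=shot("w3");print(s["tcp_pos"],s["contact_force"],s["torque"],s["opening"],s["q"])
cv2.imwrite("pics/f.png",np.hstack([cv2.resize(robot.camera("scene")[125:200,235:295,::-1],(400,500),interpolation=cv2.INTER_CUBIC),cv2.resize(i[130:330,170:330],(400,500))]))
```

```text
[0.58655656 0.01718045 0.21107281] [ 2.20631997  1.71877421 -7.89861041] [-1.83555903 -0.95072202 -0.46515128] 0.048395247030715856 [-16.88788473  22.84436157  13.79037386  98.63468833  -6.1275206
  59.24405755 106.85874582]
```

View pics/f.png

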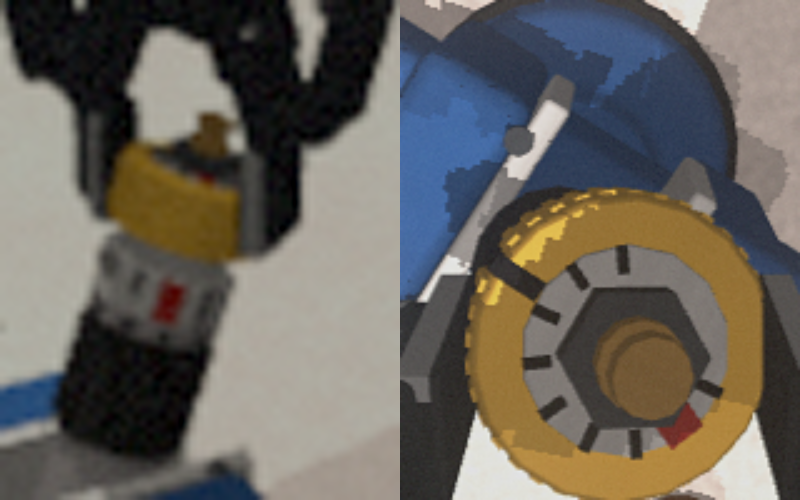

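The index line is now at the third tick, so 2 clicks are done. I'll release, roll back and repeat.

>>> send_rows(rows=[{"dp": [0, 0, 0], "roll": 0}, {"dp": [0, 0, 0], "roll": 0}, {"dp": [0, 0, 0], "roll": 0}, {"dp": [0, 0, 0], "roll": 0}, {"dp": [0, 0, 0], "roll": 1}, {"dp": [0, 0, 0], "roll": 1}, {"dp": [0, 0, 0], "roll": 1}, {"dp": [0, 0, 0], "roll": 1}, {"dp": [0, 0, 0], "roll": 1}, {"dp": [0, 0, 0], "roll": 1}], grip=0)

```text
t: 7.75
tcp_pos: [0.5864, 0.0177, 0.2114]
ee_rot: [[-0.949, 0.316, 0.0], [0.316, 0.949, 0.0], [-0.0, 0.0, -1.0]]
contact_force: [-0.8, 0.9, 0.9]
opening: 0.0855
grip_force: 0.0
```

>>> send_rows(rows=[{"dp": [0, 0, 0], "roll": 1}, {"dp": [0, 0, 0], "roll": 1}, {"dp": [0, 0, 0], "roll": 1}, {"dp": [0, 0, 0], "roll": 1}, {"dp": [0, 0, 0], "roll": 0.5}, {"dp": [0, 0, 0], "roll": 0}])

```text
t: 8.35
tcp_pos: [0.5864, 0.0178, 0.2114]
ee_rot: [[-0.704, 0.71, 0.0], [0.71, 0.704, 0.0], [0.0, 0.0, -1.0]]
contact_force: [-0.1, 0.4, 0.2]
opening: 0.0853
grip_force: 0.0
```

Run:
```python
from h import *
s=robot.get_state();H=np.array([.5894,.0163,.202])+.008*AX;R=s["ee_rot"];print(s["q"],s["tcp_pos"],s["contact_force"],R.T@(H-s["tcp_pos"])/.02)
```

```text
[-27.44649239  24.07141679  28.81442256  99.5086306  -13.15999315
  59.77759658  50.71603879] [0.58640224 0.01777991 0.21139423] [-0.08321213  0.36219424  0.1934924 ] [-0.03927979 -0.01343583  0.09383091]
```

>>> send_rows(rows=[{"dp": [0, 0, 0], "roll": 0}, {"dp": [0, 0, 0], "roll": 0}, {"dp": [0, 0, 0], "roll": 0}, {"dp": [0, 0, 0], "roll": 0}, {"dp": [0, 0, 0], "roll": 0}, {"dp": [0, 0, 0], "roll": 0}], grip=1)

```text
t: 8.95
tcp_pos: [0.5855, 0.0162, 0.2112]
ee_rot: [[-0.705, 0.71, -0.002], [0.71, 0.705, -0.001], [0.0, -0.002, -1.0]]
contact_force: [-3.4, -4.0, 1.5]
opening: 0.0494
grip_force: 51.3
```

>>> send_rows(rows=[{"dp": [0.02, -0.01, -0.08], "roll": 0}, {"dp": [0.02, -0.01, -0.08], "roll": 0}, {"dp": [0, 0, 0], "roll": 0}])

```text
t: 9.25
tcp_pos: [0.5848, 0.0164, 0.2133]
ee_rot: [[-0.704, 0.71, -0.002], [0.71, 0.704, -0.002], [-0.0, -0.003, -1.0]]
contact_force: [0.4, -5.3, -11.6]
opening: 0.0493
grip_force: 56.2
```

Held and up against the upper stop. Turning another 60°.

>>> send_rows(rows=[{"dp": [0, 0, 0], "roll": -1}, {"dp": [0, 0, 0], "roll": -1}, {"dp": [0, 0, 0], "roll": -1}, {"dp": [0, 0, 0], "roll": -1}, {"dp": [0, 0, 0], "roll": -1}, {"dp": [0, 0, 0], "roll": -1}, {"dp": [0, 0, 0], "roll": -1}, {"dp": [0, 0, 0], "roll": -1}, {"dp": [0, 0, 0], "roll": -1}, {"dp": [0, 0, 0], "roll": -1}])

```text
t: 10.25
tcp_pos: [0.5844, 0.0162, 0.2142]
ee_rot: [[-0.966, -0.259, -0.002], [-0.259, 0.966, -0.002], [0.003, -0.001, -1.0]]
contact_force: [-5.1, -1.7, 2.8]
opening: 0.0482
grip_force: 58.4
```

>>> send_rows(rows=[{"dp": [0, 0, 0], "roll": -0.5}, {"dp": [0, 0, 0], "roll": 0}])

```text
t: 10.45
tcp_pos: [0.5843, 0.0161, 0.2144]
ee_rot: [[-0.952, -0.307, -0.002], [-0.307, 0.952, -0.002], [0.003, -0.001, -1.0]]
contact_force: [-6.5, -2.7, 2.5]
opening: 0.048
grip_force: 60.9
```

>>> send_rows(rows=[{"dp": [0, 0, 0], "roll": 0}, {"dp": [0, 0, 0], "roll": 0}, {"dp": [0, 0, 0], "roll": 0}, {"dp": [0, 0, 0], "roll": 0}, {"dp": [0, 0, 0], "roll": 1}, {"dp": [0, 0, 0], "roll": 1}, {"dp": [0, 0, 0], "roll": 1}, {"dp": [0, 0, 0], "roll": 1}, {"dp": [0, 0, 0], "roll": 1}, {"dp": [0, 0, 0], "roll": 1}], grip=0)

```text
t: 11.45
tcp_pos: [0.5857, 0.0181, 0.2145]
ee_rot: [[-0.949, 0.316, 0.0], [0.316, 0.949, 0.0], [-0.0, 0.0, -1.0]]
contact_force: [0.2, -0.3, 0.6]
opening: 0.0852
grip_force: 0.0
```

>>> send_rows(rows=[{"dp": [0, 0, 0], "roll": 1}, {"dp": [0, 0, 0], "roll": 1}, {"dp": [0, 0, 0], "roll": 1}, {"dp": [0, 0, 0], "roll": 1}, {"dp": [0, 0, 0], "roll": 0.5}, {"dp": [0, 0, 0], "roll": 0}])

```text
t: 12.05
tcp_pos: [0.5856, 0.0182, 0.2144]
ee_rot: [[-0.705, 0.709, 0.0], [0.709, 0.705, 0.0], [0.0, 0.0, -1.0]]
contact_force: [0.6, 0.0, 0.4]
opening: 0.0856
grip_force: 0.0
```

Run:
```python
from h import *
i,Pw,s=shot("w4");H=np.array([.5894,.0163,.202])+.008*AX;R=s["ee_rot"];print(s["t"],s["tcp_pos"],s["contact_force"],R.T@(H-s["tcp_pos"])/.02)
cv2.imwrite("pics/g.png",np.hstack([cv2.resize(robot.camera("scene")[125:200,235:295,::-1],(400,500),interpolation=cv2.INTER_CUBIC),cv2.resize(i[130:330,170:330],(400,500))]))
```

```text
12.05 [0.58561765 0.01822744 0.21443962] [0.63181052 0.03181344 0.40324065] [-0.0827929  -0.00138921  0.24610383]
```

View pics/g.png

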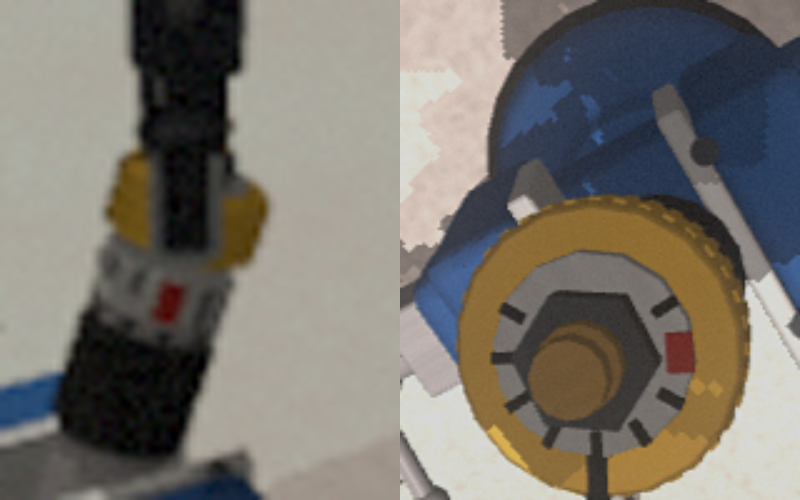

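The index line is now on the 5th click at (597,470), with the red bar at (680,352), so 3 clicks remain. One more 60° stroke.

>>> send_rows(rows=[{"dp": [-0.08, 0, 0.15], "roll": 0}, {"dp": [0, 0, 0], "roll": 0}])

```text
t: 12.35
tcp_pos: [0.5866, 0.0165, 0.2111]
ee_rot: [[-0.705, 0.709, -0.0], [0.709, 0.705, -0.0], [0.0, -0.0, -1.0]]
contact_force: [0.3, -0.1, -0.7]
opening: 0.0853
grip_force: 0.0
```

>>> send_rows(rows=[{"dp": [0, 0, 0], "roll": 0}, {"dp": [0, 0, 0], "roll": 0}, {"dp": [0, 0, 0], "roll": 0}, {"dp": [0, 0, 0], "roll": 0}, {"dp": [0, 0, 0], "roll": 0}, {"dp": [0.02, -0.01, -0.08], "roll": 0}, {"dp": [0.02, -0.01, -0.06], "roll": 0}, {"dp": [0, 0, 0], "roll": 0}], grip=1)

```text
t: 13.15
tcp_pos: [0.5853, 0.0161, 0.214]
ee_rot: [[-0.704, 0.71, -0.001], [0.71, 0.704, -0.001], [0.0, -0.002, -1.0]]
contact_force: [-3.2, -5.0, -1.9]
opening: 0.0493
grip_force: 52.6
```

>>> send_rows(rows=[{"dp": [0, 0, 0], "roll": -1}, {"dp": [0, 0, 0], "roll": -1}, {"dp": [0, 0, 0], "roll": -1}, {"dp": [0, 0, 0], "roll": -1}, {"dp": [0, 0, 0], "roll": -1}, {"dp": [0, 0, 0], "roll": -1}, {"dp": [0, 0, 0], "roll": -1}, {"dp": [0, 0, 0], "roll": -1}, {"dp": [0, 0, 0], "roll": -1}, {"dp": [0, 0, 0], "roll": -1}])

```text
t: 14.15
tcp_pos: [0.5852, 0.0163, 0.2142]
ee_rot: [[-0.966, -0.259, -0.001], [-0.259, 0.966, -0.001], [0.002, -0.001, -1.0]]
contact_force: [-4.2, -1.8, -0.1]
opening: 0.0483
grip_force: 59.2
```

>>> send_rows(rows=[{"dp": [0, 0, 0], "roll": -0.5}, {"dp": [0, 0, 0], "roll": 0}])

```text
t: 14.35
tcp_pos: [0.5851, 0.0163, 0.2142]
ee_rot: [[-0.952, -0.307, -0.001], [-0.307, 0.952, -0.001], [0.002, -0.001, -1.0]]
contact_force: [-5.5, -1.2, 1.8]
opening: 0.0483
grip_force: 59.9
```

>>> send_rows(rows=[{"dp": [0, 0, 0], "roll": 0}, {"dp": [0, 0, 0], "roll": 0}, {"dp": [0, 0, 0], "roll": 0}, {"dp": [0, 0, 0], "roll": 0}, {"dp": [0, 0, 0], "roll": 1}, {"dp": [0, 0, 0], "roll": 1}, {"dp": [0, 0, 0], "roll": 1}, {"dp": [0, 0, 0], "roll": 1}, {"dp": [0, 0, 0], "roll": 1}, {"dp": [0, 0, 0], "roll": 1}], grip=0)

```text
t: 15.35
tcp_pos: [0.5859, 0.0173, 0.2143]
ee_rot: [[-0.949, 0.316, 0.0], [0.316, 0.949, 0.0], [-0.0, 0.0, -1.0]]
contact_force: [0.7, -0.6, 0.2]
opening: 0.0854
grip_force: 0.0
```

>>> send_rows(rows=[{"dp": [0, 0, 0], "roll": 1}, {"dp": [0, 0, 0], "roll": 1}, {"dp": [0, 0, 0], "roll": 1}, {"dp": [0, 0, 0], "roll": 1}, {"dp": [0, 0, 0], "roll": 0.5}, {"dp": [0, 0, 0], "roll": 0}])

```text
t: 15.95
tcp_pos: [0.5859, 0.0173, 0.2143]
ee_rot: [[-0.705, 0.71, 0.0], [0.71, 0.705, 0.0], [-0.0, 0.0, -1.0]]
contact_force: [0.4, 0.0, 0.1]
opening: 0.0859
grip_force: 0.0
```

Run:
```python
from h import *
i,Pw,s=shot("w5");H=np.array([.5894,.0163,.202])+.008*AX;R=s["ee_rot"];print(s["t"],s["tcp_pos"],s["contact_force"],R.T@(H-s["tcp_pos"])/.02)
cv2.imwrite("pics/hh.png",np.hstack([cv2.resize(robot.camera("scene")[125:200,235:295,::-1],(400,500),interpolation=cv2.INTER_CUBIC),cv2.resize(i[130:330,170:330],(400,500))]))
```

```text
15.95 [0.58594792 0.01733519 0.21427019] [0.42052439 0.03112816 0.09894677] [-0.03948245  0.0183151   0.23763844]
```

View pics/hh.png

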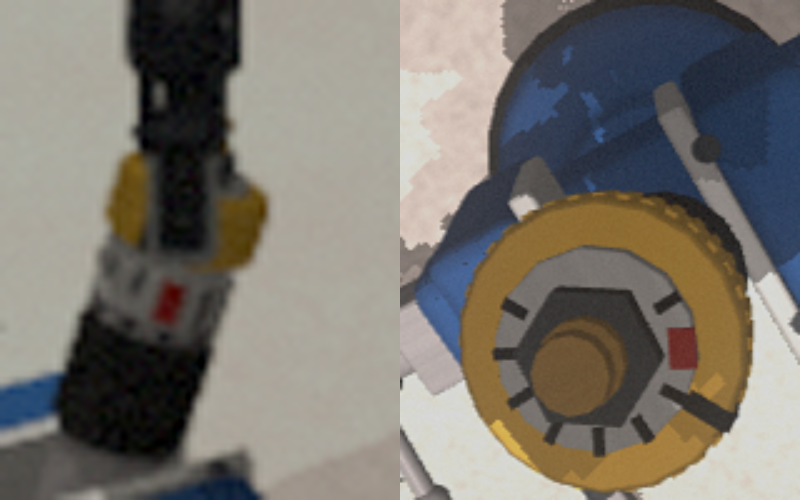

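Index line is at the 7th click, (705,405), one short of the red bar. Last stroke: grip, lift, then turn 30°.

>>> send_rows(rows=[{"dp": [-0.04, 0, 0.15], "roll": 0}, {"dp": [0, 0, 0], "roll": 0}])

```text
t: 16.25
tcp_pos: [0.5862, 0.0163, 0.2109]
ee_rot: [[-0.705, 0.709, -0.0], [0.709, 0.705, -0.0], [0.0, -0.0, -1.0]]
contact_force: [-0.1, 0.1, -0.6]
opening: 0.0854
grip_force: 0.0
```

>>> send_rows(rows=[{"dp": [0, 0, 0], "roll": 0}, {"dp": [0, 0, 0], "roll": 0}, {"dp": [0, 0, 0], "roll": 0}, {"dp": [0, 0, 0], "roll": 0}, {"dp": [0, 0, 0], "roll": 0}, {"dp": [0.02, -0.01, -0.08], "roll": 0}, {"dp": [0.02, -0.01, -0.06], "roll": 0}, {"dp": [0, 0, 0], "roll": 0}], grip=1)

```text
t: 17.05
tcp_pos: [0.5852, 0.0161, 0.2141]
ee_rot: [[-0.705, 0.71, -0.001], [0.71, 0.705, -0.001], [-0.0, -0.001, -1.0]]
contact_force: [-1.4, -5.4, -1.0]
opening: 0.0493
grip_force: 51.7
```

>>> send_rows(rows=[{"dp": [0, 0, 0], "roll": -1}, {"dp": [0, 0, 0], "roll": -1}, {"dp": [0, 0, 0], "roll": -1}, {"dp": [0, 0, 0], "roll": -1}, {"dp": [0, 0, 0], "roll": -1}, {"dp": [0, 0, 0], "roll": -0.2}, {"dp": [0, 0, 0], "roll": 0}, {"dp": [0, 0, 0], "roll": 0}])

```text
t: 17.85
tcp_pos: [0.585, 0.0166, 0.2141]
ee_rot: [[-0.97, 0.244, -0.001], [0.244, 0.97, 0.0], [0.001, -0.0, -1.0]]
contact_force: [-3.9, -3.6, 0.7]
opening: 0.0482
grip_force: 56.3
```

Run:
```python
from h import *
i,Pw,s=shot("w6");R=s["ee_rot"];print(s["t"],s["tcp_pos"],s["contact_force"],s["torque"],R.T@AX)
cv2.imwrite("pics/k.png",np.hstack([cv2.resize(robot.camera("scene")[125:200,235:295,::-1],(400,500),interpolation=cv2.INTER_CUBIC),cv2.resize(i[130:330,170:330],(400,500))]))
```

```text
17.85 [0.58501455 0.01664874 0.21413068] [-3.94782405 -3.6443288   0.72977353] [-0.56191842  0.62614615  0.27664117] [ 0.34270028  0.00869204 -0.93935433]
```

View pics/k.png

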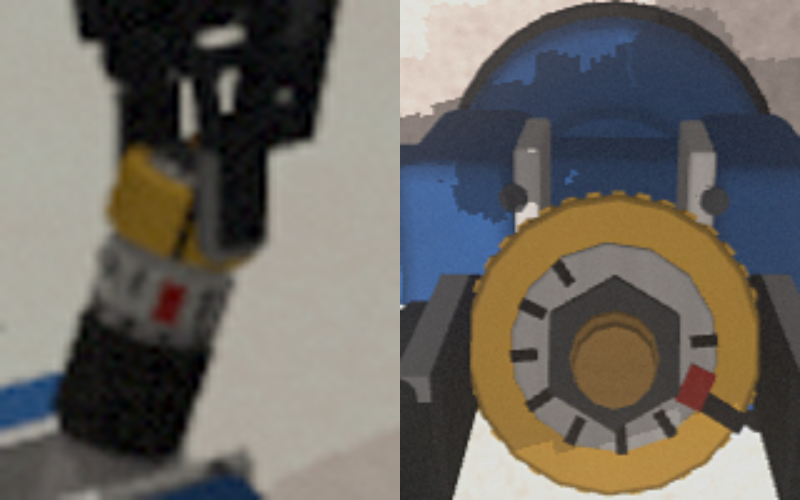

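The index line is at the red bar, a few degrees short. Pushing down along the barrel.

>>> send_rows(rows=[{"dp": [-0.05, 0, 0.14], "roll": -0.1}, {"dp": [-0.05, 0, 0.14], "roll": -0.2}, {"dp": [-0.05, 0, 0.14], "roll": -0.2}, {"dp": [-0.05, 0, 0.14], "roll": 0}, {"dp": [0, 0, 0], "roll": 0}, {"dp": [0, 0, 0], "roll": 0}])

```text
t: 18.55
tcp_pos: [0.5873, 0.016, 0.2078]
ee_rot: [[-0.981, 0.193, -0.002], [0.193, 0.981, 0.003], [0.002, 0.002, -1.0]]
contact_force: [-30.7, -2.2, 52.6]
opening: 0.0482
grip_force: 61.8
```

>>> send_rows(rows=[{"dp": [0.03, 0, -0.08], "roll": -0.3}, {"dp": [0, 0, 0], "roll": -0.3}, {"dp": [0, 0, 0], "roll": -0.3}, {"dp": [0, 0, 0], "roll": -0.3}, {"dp": [0, 0, 0], "roll": 0}])

```text
t: 19.05
tcp_pos: [0.5874, 0.0157, 0.208]
ee_rot: [[-0.998, 0.069, -0.001], [0.069, 0.998, 0.002], [0.001, 0.002, -1.0]]
contact_force: [-21.1, -1.1, 38.0]
opening: 0.0485
grip_force: 60.6
```

>>> send_rows(rows=[{"dp": [0, 0, 0], "roll": -0.3}, {"dp": [0, 0, 0], "roll": -0.3}, {"dp": [0, 0, 0], "roll": -0.2}, {"dp": [0, 0, 0], "roll": 0}])

```text
t: 19.45
tcp_pos: [0.5891, 0.0158, 0.2074]
ee_rot: [[-1.0, -0.014, 0.002], [-0.014, 1.0, 0.002], [-0.002, 0.002, -1.0]]
contact_force: [-11.8, -3.0, 24.3]
opening: 0.0483
grip_force: 66.7
```

>>> send_rows(rows=[{"dp": [0, 0, 0.05], "roll": 0.4}, {"dp": [0, 0, 0.04], "roll": 0.4}, {"dp": [0, 0, 0], "roll": 0.4}, {"dp": [0, 0, 0], "roll": 0.4}, {"dp": [0, 0, 0], "roll": 0.4}, {"dp": [0, 0, 0], "roll": 0}])

```text
t: 20.05
tcp_pos: [0.589, 0.0159, 0.2071]
ee_rot: [[-0.981, 0.194, 0.003], [0.194, 0.981, 0.002], [-0.002, 0.002, -1.0]]
contact_force: [-18.1, -4.2, 38.9]
opening: 0.0482
grip_force: 65.5
```

>>> send_rows(rows=[{"dp": [0, 0, 0], "roll": 0.3}, {"dp": [0, 0, 0], "roll": 0.3}, {"dp": [0, 0, 0], "roll": 0.3}, {"dp": [0, 0, 0], "roll": 0}])

```text
t: 20.45
tcp_pos: [0.5897, 0.0155, 0.2061]
ee_rot: [[-0.959, 0.285, 0.003], [0.285, 0.959, 0.001], [-0.003, 0.002, -1.0]]
contact_force: [-11.3, -5.8, 27.5]
opening: 0.0481
grip_force: 63.7
```

>>> send_rows(rows=[{"dp": [0, 0, 0], "roll": 0.3}, {"dp": [0, 0, 0], "roll": 0.3}, {"dp": [0, 0, 0], "roll": 0.3}, {"dp": [0, 0, 0], "roll": 0}])

```text
t: 20.85
tcp_pos: [0.5903, 0.0148, 0.2053]
ee_rot: [[-0.927, 0.374, 0.004], [0.374, 0.927, -0.001], [-0.004, 0.001, -1.0]]
contact_force: [-5.1, -6.3, 15.7]
opening: 0.048
grip_force: 64.1
```

Run:
```python
from h import *
i,Pw,s=shot("w7");j=robot.camera("scene")[:,:,::-1];cv2.imwrite("pics/s7.png",j);R=s["ee_rot"];print(s["t"],s["tcp_pos"],s["contact_force"],s["torque"])
H0=np.array([.5894,.0163,.202])
for k in (0,.005,.008): print(k,[proj(P("scene"),H0+(k+d)*AX) for d in(-.011,.011)])
# edge: yellow extents along barrel direction in scene, before (scene0) and now
for n in("pics/scene0.png","pics/s7.png"):
    h=cv2.cvtColor(cv2.imread(n),cv2.COLOR_BGR2HSV);m=cv2.inRange(h,(18,130,40),(35,255,255));m[:,:245]=0;m[:,290:]=0;m[:130]=0;m[180:]=0
    y,x=np.nonzero(m);print(n,len(x),x.min(),x.max(),y.min(),y.max(),[(c,y[x==c].min(),y[x==c].max()) for c in range(250,276,2) if (x==c).any()])
```

```text
20.85 [0.59029533 0.0148085  0.20528121] [-5.09630872 -6.28870922 15.71923977] [-1.28408745  0.86400773  0.70759109]
0 [array([259.57325137, 165.31873917]), array([262.63768687, 155.99120317])]
0.005 [array([260.2639857 , 163.21628036]), array([263.34334521, 153.84331865])]
0.008 [array([260.68003273, 161.94991544]), array([263.76839903, 152.54953883])]
pics/scene0.png 278 251 273 142 167 [(252, np.int64(153), np.int64(162)), (254, np.int64(150), np.int64(163)), (256, np.int64(150), np.int64(164)), (258, np.int64(154), np.int64(165)), (260, np.int64(155), np.int64(166)), (262, np.int64(156), np.int64(166)), (264, np.int64(145), np.int64(166)), (266, np.int64(142), np.int64(167)), (268, np.int64(143), np.int64(167)), (270, np.int64(157), np.int64(166)), (272, np.int64(155), np.int64(163))]
pics/s7.png 135 251 273 149 165 [(252, np.int64(151), np.int64(162)), (254, np.int64(149), np.int64(163)), (256, np.int64(149), np.int64(164)), (258, np.int64(154), np.int64(165)), (272, np.int64(156), np.int64(163))]
```

The lower edge of the yellow in the scene image is back at its home rows (162–165, as at the start), so the collar looks seated. I'll release, rise and check.

>>> send_rows(rows=[{"dp": [0, 0, 0], "roll": 0}, {"dp": [0, 0, 0], "roll": 0}, {"dp": [0, 0, 0], "roll": 0}, {"dp": [0, 0, 0], "roll": 0}, {"dp": [0, 0, -0.5], "roll": -0.5}, {"dp": [0, 0, -1], "roll": -0.6}, {"dp": [0, 0, -1], "roll": 0}, {"dp": [0, 0, -1], "roll": 0}, {"dp": [0, 0, -1], "roll": 0}, {"dp": [0, 0, -0.8], "roll": 0}], grip=0)

```text
t: 21.95
tcp_pos: [0.589, 0.0162, 0.3098]
ee_rot: [[-0.965, 0.262, 0.001], [0.262, 0.965, 0.0], [-0.001, 0.001, -1.0]]
contact_force: [-0.5, -0.3, -0.3]
opening: 0.0854
grip_force: 0.0
```

>>> send_rows(rows=[{"dp": [1, 0.9, 0], "roll": 0}, {"dp": [0, 0, 0], "roll": 0}, {"dp": [0, 0, 0], "roll": 0}])

```text
t: 22.25
tcp_pos: [0.5741, 0.0392, 0.3086]
ee_rot: [[-0.965, 0.261, -0.0], [0.261, 0.965, 0.0], [0.0, 0.0, -1.0]]
contact_force: [-0.2, 0.4, -0.2]
opening: 0.0853
grip_force: 0.0
```

Run:
```python
from h import *
i,Pw,s=shot("w8");j=robot.camera("scene")[:,:,::-1];cv2.imwrite("pics/s8.png",j);print(s["t"],s["tcp_pos"],s["ee_rot"][:,1],s["contact_force"])
for n in("pics/scene0.png","pics/s8.png"):
    h=cv2.cvtColor(cv2.imread(n),cv2.COLOR_BGR2HSV);m=cv2.inRange(h,(18,130,40),(35,255,255));m[:,:245]=0;m[:,290:]=0;m[:147]=0;m[180:]=0
    y,x=np.nonzero(m);print(n,len(x),x.mean(),y.mean(),[(c,y[x==c].min(),y[x==c].max()) for c in range(252,274,2) if (x==c).any()])
c=proj(Pw,np.array([.5894,.0163,.202])).astype(int);x0,y0=c[0]-60,c[1]-45;print(c)
cv2.imwrite("pics/z.png",cv2.resize(i[y0:y0+90,x0:x0+120],(800,600),interpolation=cv2.INTER_CUBIC))
```

```text
22.25 [0.57409624 0.03921241 0.30858225] [2.60553766e-01 9.65459305e-01 2.55223708e-04] [-0.22069248  0.43750257 -0.18729363]
pics/scene0.png 257 261.55252918287937 159.4669260700389 [(252, np.int64(153), np.int64(162)), (254, np.int64(150), np.int64(163)), (256, np.int64(150), np.int64(164)), (258, np.int64(154), np.int64(165)), (260, np.int64(155), np.int64(166)), (262, np.int64(156), np.int64(166)), (264, np.int64(156), np.int64(166)), (266, np.int64(147), np.int64(167)), (268, np.int64(147), np.int64(167)), (270, np.int64(157), np.int64(166)), (272, np.int64(155), np.int64(163))]
pics/s8.png 243 261.57201646090533 158.9588477366255 [(252, np.int64(153), np.int64(161)), (254, np.int64(150), np.int64(162)), (256, np.int64(150), np.int64(164)), (258, np.int64(153), np.int64(164)), (260, np.int64(154), np.int64(165)), (262, np.int64(155), np.int64(165)), (264, np.int64(156), np.int64(166)), (266, np.int64(147), np.int64(166)), (268, np.int64(156), np.int64(166)), (270, np.int64(156), np.int64(165)), (272, np.int64(155), np.int64(163))]
[230 220]
```

View pics/z.png

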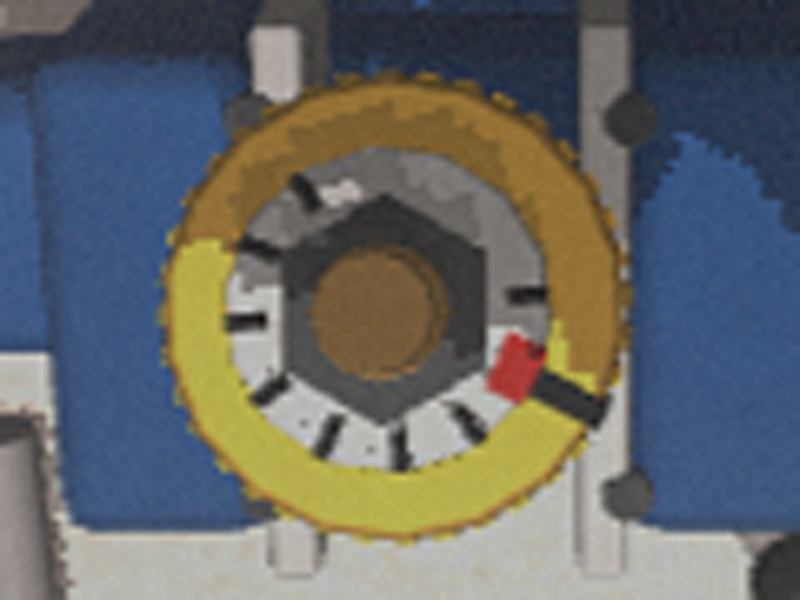

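The view shows the index line at (570,395), in line with the red bar at (517,368) to within 1–2°. That is closer than the worn slot's 5–11° offset, so the collar may be standing on tooth tips. I'll measure its height and angle numerically.

```bash
cat > meas.py <<'E'
from h import *
from scipy.optimize import least_squares
H0=np.array([.5894,.0163,.202]);SC=P("scene")
e1=np.cross([0,0,1.],AX);e1/=np.linalg.norm(e1);e2=np.cross(AX,e1)
def scene_up(img):  # mm: lower edge of yellow per column vs. home image
    def edges(im):
        r=im.astype(float);g=r[...,2]-r[...,0]  # red-blue: yellow high
        o=[]
        for c in range(251,272):
            p=g[158:173,c];t=p[:4].mean()/2+p[-4:].mean()/2
            k=np.nonzero((p[:-1]>t)&(p[1:]<=t))[0]
            o.append(158+k[0]+(p[k[0]]-t)/(p[k[0]]-p[k[0]+1]) if len(k) else np.nan)
        return np.array(o)
    d=edges(cv2.imread("pics/scene0.png"))-edges(img);return np.nanmedian(d)/.42,np.round(d,1)
def wrist_fit(img):
    h=cv2.cvtColor(img,cv2.COLOR_BGR2HSV);m=cv2.inRange(h,(12,120,50),(35,255,255));m[:,:180]=0;m[:,280:]=0;m[:170]=0;m[270:]=0
    c,_=cv2.findContours(m,cv2.RETR_EXTERNAL,cv2.CHAIN_APPROX_NONE);c=max(c,key=cv2.contourArea);hull=cv2.convexHull(np.vstack([c]))
    return cv2.fitEllipse(hull),cv2.minEnclosingCircle(hull)
E
python3 - <<'E'
from meas import *
print(scene_up(cv2.imread("pics/s8.png")))
for n in("w1","w8"):print(n,wrist_fit(cv2.imread(f"pics/{n}.png")))
E
```

```text
(np.float64(1.2868565717141), array([ 0.5,  0.7,  0.6,  0.4,  0.5,  0.7,  0.8,  0.6,  0.8,  1.6,  4.3,
        5.4,  7.8,  0.2,  0.4,  0.3,  0.5,  0.4,  0.2, -0. ,  0.2]))
w1 (((230.24305725097656, 218.96505737304688), (69.02339172363281, 70.40103149414062), 21.915414810180664), ((230.28184509277344, 219.16322326660156), 35.364532470703125))
w8 (((229.11793518066406, 220.57945251464844), (69.5497817993164, 70.65988159179688), 14.435317993164062), ((229.17529296875, 220.65603637695312), 35.39113998413086))
```

The collar is about 1.2 mm above its start height, marginal against the 1.5 mm limit. It was probably dragged up as the fingers opened. I'll regrip, push it home, rock it slightly, and release while still pressing down.

>>> send_rows(rows=[{"dp": [-1, -0.9, 0], "roll": 0}, {"dp": [0, 0, 0.8], "roll": 0}, {"dp": [0, 0, 1], "roll": 0}, {"dp": [0, 0, 1], "roll": 0}, {"dp": [0, 0, 1], "roll": 0}, {"dp": [0, 0, 0.8], "roll": 0}, {"dp": [0, 0, 0.6], "roll": 0}, {"dp": [0, 0, 0], "roll": 0}, {"dp": [0, 0, 0], "roll": 0}])

```text
t: 23.25
tcp_pos: [0.5892, 0.0156, 0.205]
ee_rot: [[-0.965, 0.262, 0.0], [0.262, 0.965, -0.0], [-0.0, -0.0, -1.0]]
contact_force: [0.1, -0.4, 0.1]
opening: 0.0853
grip_force: 0.0
```

>>> send_rows(rows=[{"dp": [0, 0, 0], "roll": 0}, {"dp": [0, 0, 0], "roll": 0}, {"dp": [0, 0, 0], "roll": 0}, {"dp": [0, 0, 0], "roll": 0}, {"dp": [0, 0, 0], "roll": 0}, {"dp": [0, 0, 0], "roll": 0}], grip=1, grip_force=50)

```text
t: 23.85
tcp_pos: [0.5892, 0.0153, 0.2052]
ee_rot: [[-0.965, 0.262, 0.001], [0.262, 0.965, -0.0], [-0.001, -0.0, -1.0]]
contact_force: [-0.1, -4.4, 4.7]
opening: 0.0481
grip_force: 52.6
```

>>> send_rows(rows=[{"dp": [-0.03, 0, 0.1], "roll": 0}, {"dp": [-0.03, 0, 0.1], "roll": 0}, {"dp": [0, 0, 0], "roll": 0}, {"dp": [0, 0, 0], "roll": 0}])

```text
t: 24.25
tcp_pos: [0.5896, 0.0152, 0.2042]
ee_rot: [[-0.965, 0.262, 0.001], [0.262, 0.965, 0.001], [-0.001, 0.002, -1.0]]
contact_force: [-16.4, -3.3, 38.1]
opening: 0.0485
grip_force: 56.1
```

Run:
```python
from meas import *
s=robot.get_state();j=robot.camera("scene")[:,:,::-1].copy();cv2.imwrite("pics/s9.png",j);print(s["t"],s["tcp_pos"],s["contact_force"],s["torque"],scene_up(j))
```

```text
24.25 [0.58961079 0.01524724 0.20423425] [-16.36565131  -3.34767233  38.09315122] [-0.66889234  3.47958326  0.09331131] (np.float64(-0.14948287007109956), array([-0.2, -0.2, -0.3, -0.1, -0.1, -0.1, -0.1, -0.3, -0. ,  1.5,  3.8,
        5.9, -5.1,  4.2,  3.5,  4.2,  3.9,  nan,  nan,  nan,  nan]))
```

>>> send_rows(rows=[{"dp": [0, 0, 0], "roll": -0.4}, {"dp": [0, 0, 0], "roll": -0.4}, {"dp": [0, 0, 0], "roll": 0}])

```text
t: 24.6
tcp_pos: [0.5898, 0.0152, 0.2043]
ee_rot: [[-0.984, 0.18, 0.001], [0.18, 0.984, 0.002], [-0.001, 0.002, -1.0]]
contact_force: [-14.3, -2.1, 37.1]
opening: 0.0485
grip_force: 55.8
```

Run:
```python
from meas import *
s=robot.get_state();print(s["tcp_pos"],s["contact_force"],s["torque"])
```

```text
[0.58980939 0.01522317 0.2042866 ] [-14.29455386  -2.07690663  37.11421136] [-1.00930272  3.33029149 -0.60114009]
```

>>> send_rows(rows=[{"dp": [0, 0, 0], "roll": 0.4}, {"dp": [0, 0, 0], "roll": 0.4}, {"dp": [0, 0, 0], "roll": 0.4}, {"dp": [0, 0, 0], "roll": 0.4}, {"dp": [0, 0, 0], "roll": 0}])

```text
t: 25.1
tcp_pos: [0.5895, 0.0153, 0.2042]
ee_rot: [[-0.939, 0.343, 0.001], [0.343, 0.939, 0.001], [-0.0, 0.002, -1.0]]
contact_force: [-15.6, -4.5, 38.1]
opening: 0.0483
grip_force: 55.9
```

Run:
```python
from meas import *
s=robot.get_state();print(s["tcp_pos"],s["contact_force"],s["torque"])
i,Pw,s=shot("w9")
```

```text
[0.58954424 0.01529357 0.2042386 ] [-15.64882645  -4.5425609   38.0617524 ] [-0.37518929  3.46680617  0.46211937]
```

```bash
cat >> meas.py <<'E'
def ring(img,Pw,up):
    # centre from fitted ellipse of collar top, angles about barrel axis from e1
    a=np.radians(np.arange(0,360,.5))
    def samp(r,z,dx):
        X=(H0+(z+up)*AX)[:,None]+dx[:,None]+r*(np.outer(e1,np.cos(a))+np.outer(e2,np.sin(a)))
        x=Pw@np.vstack([X,np.ones(len(a))]);x=(x[:2]/x[2]).astype(np.float32)
        return cv2.remap(img,x[0].reshape(1,-1),x[1].reshape(1,-1),cv2.INTER_LINEAR)[0].astype(float)
    c=np.array(wrist_fit(img)[0][0]);p0=proj(Pw,H0+(.011+up)*AX)
    J=np.c_[proj(Pw,H0+(.011+up)*AX+.001*e1)-p0,proj(Pw,H0+(.011+up)*AX+.001*e2)-p0]/.001
    d=np.linalg.solve(J,c-p0);dx=d[0]*e1+d[1]*e2 if np.linalg.norm(d)<.004 else np.zeros(3)
    def circ(w):w=np.clip(w,0,None);return np.degrees(np.angle((w*np.exp(1j*a)).sum()))
    y=np.mean([samp(r,.011,dx) for r in(.020,.0215,.023)],0).max(1);w=np.where(y<np.median(y)*.55,np.median(y)*.55-y,0)
    t=np.mean([samp(r,.011,dx) for r in(.0145,.0155)],0);wr=t[:,2]-1.6*t[:,1]-10
    return "index",circ(w),"n",(w>0).sum()/2,"red",circ(wr),"nr",(wr>0).sum()/2,"ctr off mm",d*1e3
E
python3 - <<'E'
from meas import *
s=robot.get_state()
for n,pose,up in(("w1",([.57501,.03836,.30892],(.262,.965)),0),("w8",([.5741,.03921,.30858],(.2606,.9655)),.001),("w9",(s["tcp_pos"],s["ee_rot"][:2,1]),0)):
    y=np.array([*pose[1],0]);y/=np.linalg.norm(y);z=np.array([0,0,-1.]);R=np.c_[np.cross(y,z),y,z]
    print(n,ring(cv2.imread(f"pics/{n}.png"),P("wrist",(R,np.array(pose[0]))),up))
E
```

```text
w1 ('index', np.float64(-56.90272203524651), 'n', np.float64(9.5), 'red', np.float64(153.27882861952617), 'nr', np.float64(25.0), 'ctr off mm', array([ 0.43348271, -0.3222174 ]))
w8 ('index', np.float64(152.63050234237355), 'n', np.float64(7.5), 'red', np.float64(152.72591963772211), 'nr', np.float64(25.0), 'ctr off mm', array([ 0.57282424, -0.29327163]))
w9 ('index', np.float64(145.9136384570369), 'n', np.float64(9.0), 'red', np.float64(148.97641429264775), 'nr', np.float64(24.0), 'ctr off mm', array([  6.71061653, -11.8857828 ]))
```

Run:
```python
from meas import *
for n in("e","g","hh","k","f"):
    c=cv2.resize(cv2.imread(f"pics/{n}.png")[:,:400],(60,75),interpolation=cv2.INTER_AREA)
    b=cv2.imread("pics/scene0.png");b[125:200,235:295]=c;print(n,scene_up(b)[1][:9])
for n in("s7","s8","s9"):print(n,scene_up(cv2.imread(f"pics/{n}.png"))[1][:9])
```

```text
e [1.7 2.8 3.2 3.4 3.5 3.9 4.7 nan nan]
g [1.7 2.4 2.4 2.6 2.6 3.  3.4 nan nan]
hh [1.8 2.2 2.2 2.3 2.8 4.1 6.8 nan nan]
k [1.9 2.4 2.4 2.6 2.7 3.  3.  2.8 2.9]
f [1.7 2.7 3.2 3.4 3.5 3.8 3.8 3.7 3.9]
s7 [ 0.1 -0.2 -0.2 -0.1 -0.  -0.  -0.1  0.6  4. ]
s8 [0.5 0.7 0.6 0.4 0.5 0.7 0.8 0.6 0.8]
s9 [-0.2 -0.2 -0.3 -0.1 -0.1 -0.1 -0.1 -0.3 -0. ]
```

Relative to the start, the collar now shows about −3° (clockwise) while pressed. So the slot is probably on the clockwise side. I'll rock farther that way while pressing and watch the index.

>>> send_rows(rows=[{"dp": [0, 0, 0], "roll": 0.4}, {"dp": [0, 0, 0], "roll": 0.4}, {"dp": [0, 0, 0], "roll": 0.4}, {"dp": [0, 0, 0], "roll": 0}])

```text
t: 25.55
tcp_pos: [0.5899, 0.0147, 0.2038]
ee_rot: [[-0.889, 0.457, 0.001], [0.457, 0.889, 0.0], [-0.001, 0.001, -1.0]]
contact_force: [-14.1, -6.0, 31.6]
opening: 0.0486
grip_force: 57.9
```

```bash
cat > now.py <<'E'
from meas import *
import sys
i,Pw,s=shot(sys.argv[1]);j=robot.camera("scene")[:,:,::-1].copy();cv2.imwrite("pics/s%s.png"%sys.argv[1],j)
print(s["t"],s["tcp_pos"],s["contact_force"].round(1),s["torque"].round(2),"toolang",np.degrees(np.arctan2(s["ee_rot"][1,1],s["ee_rot"][0,1])));print(ring(i,Pw,0));print(scene_up(j)[1][:9])
E
python3 now.py w10
```

```text
25.55 [0.58985652 0.01473188 0.20376279] [-14.1  -6.   31.6] [-0.5   2.67  0.88] toolang 62.775855688009585
('index', np.float64(137.83943857439613), 'n', np.float64(14.5), 'red', np.float64(145.01196948259786), 'nr', np.float64(27.5), 'ctr off mm', array([  5.18418266, -12.2277994 ]))
[ 0.  -0.1 -0.2 -0.1 -0.1 -0.1 -0.   0.2  nan]
```

>>> send_rows(rows=[{"dp": [0, 0, 0], "roll": 0.4}, {"dp": [0, 0, 0], "roll": 0.4}, {"dp": [0, 0, 0], "roll": 0.2}, {"dp": [0, 0, 0], "roll": 0}])

```text
t: 26.05
tcp_pos: [0.5903, 0.0143, 0.2034]
ee_rot: [[-0.837, 0.547, 0.002], [0.547, 0.837, -0.001], [-0.002, 0.001, -1.0]]
contact_force: [-10.3, -8.5, 27.3]
opening: 0.0483
grip_force: 62.0
```

```bash
python3 now.py w11
```

```text
26.05 [0.59031537 0.01431186 0.20344182] [-10.3  -8.5  27.3] [-0.77  1.84  1.56] toolang 56.847673502370036
('index', np.float64(130.4064163835647), 'n', np.float64(20.0), 'red', np.float64(144.2446848814016), 'nr', np.float64(27.5), 'ctr off mm', array([  3.70571834, -12.51566242]))
[-0.  -0.2 -0.2 -0.1 -0.2  0.   0.3  nan  nan]
```

Torque climbs to 1.56 N·m with the collar staying down, so it is locked. I'll unwind the torsion, soften the grip and open while moving down, so the fingers don't drag the collar up.

>>> send_rows(rows=[{"dp": [0, 0, 0], "roll": -0.8}, {"dp": [0, 0, 0], "roll": -0.8}, {"dp": [0, 0, 0], "roll": -0.6}, {"dp": [0, 0, 0], "roll": 0}])

```text
t: 26.55
tcp_pos: [0.5908, 0.0146, 0.2035]
ee_rot: [[-0.94, 0.34, 0.003], [0.34, 0.94, 0.0], [-0.003, 0.001, -1.0]]
contact_force: [-7.9, -3.9, 25.2]
opening: 0.0485
grip_force: 58.9
```

```bash
python3 now.py w12
```

```text
26.55 [0.59083485 0.0145602  0.20348056] [-7.9 -3.9 25.2] [-1.44  1.7   0.06] toolang 70.10469351029607
('index', np.float64(148.43518343629302), 'n', np.float64(9.0), 'red', np.float64(149.6497841067627), 'nr', np.float64(24.0), 'ctr off mm', array([  7.0833388 , -11.69063725]))
[ 0.  -0.  -0.1 -0.1 -0.2 -0.1 -0.  -0.3  0.4]
```

>>> send_rows(rows=[{"dp": [0, 0, 0], "roll": 0}, {"dp": [0, 0, 0], "roll": 0}, {"dp": [0, 0, 0], "roll": 0}], grip_force=20)

```text
t: 26.95
tcp_pos: [0.5908, 0.0146, 0.2035]
ee_rot: [[-0.94, 0.342, 0.003], [0.342, 0.94, -0.0], [-0.003, 0.001, -1.0]]
contact_force: [-8.0, -4.2, 25.7]
opening: 0.0483
grip_force: 58.9
```

```bash
python3 now.py w13
```

```text
26.95 [0.59082822 0.01455741 0.20346366] [-8.  -4.2 25.7] [-1.43  1.69  0.05] toolang 69.98063187817536
('index', np.float64(148.38640487750519), 'n', np.float64(9.0), 'red', np.float64(149.38720111608558), 'nr', np.float64(25.0), 'ctr off mm', array([  6.97868178, -11.73739445]))
[-0.  -0.1 -0.2 -0.2 -0.1 -0.2 -0.1 -0.3  0.1]
```

>>> send_rows(rows=[{"dp": [-0.04, 0, 0.12], "roll": 0}, {"dp": [-0.04, 0, 0.12], "roll": 0}, {"dp": [0, 0, 0], "roll": 0}, {"dp": [0, 0, 0], "roll": 0}, {"dp": [0, 0, 0], "roll": 0}], grip=0)

```text
t: 27.55
tcp_pos: [0.5914, 0.0153, 0.1956]
ee_rot: [[-0.94, 0.341, -0.001], [0.341, 0.94, 0.0], [0.0, -0.0, -1.0]]
contact_force: [-0.1, 0.4, 0.2]
opening: 0.0855
grip_force: 0.0
```

```bash
python3 now.py w14
```

```text
27.55 [0.59139817 0.01528259 0.1956248 ] [-0.1  0.4  0.2] [ 0.01  0.01 -0.04] toolang 70.03395939537582
('index', np.float64(148.82129245885304), 'n', np.float64(12.5), 'red', np.float64(149.9489574953158), 'nr', np.float64(18.5), 'ctr off mm', array([  6.37129367, -12.92548796]))
[-0.1  0.  -0.1 -0.1 -0.1 -0.1 -0.1 -0.2  0.5]
```

The collar stays home after release. Rising for a final numerical check.

>>> send_rows(rows=[{"dp": [0, 0, -0.4], "roll": 0}, {"dp": [0, 0, -0.8], "roll": -0.4}, {"dp": [0, 0, -1], "roll": -0.4}, {"dp": [0, 0, -1], "roll": 0}, {"dp": [0, 0, -1], "roll": 0}, {"dp": [0, 0, -1], "roll": 0}, {"dp": [0.5, 0.4, -0.4], "roll": 0}, {"dp": [0.4, 0.5, 0], "roll": 0}, {"dp": [0, 0, 0], "roll": 0}, {"dp": [0, 0, 0], "roll": 0}])

```text
t: 28.65
tcp_pos: [0.5781, 0.0381, 0.3069]
ee_rot: [[-0.966, 0.26, -0.002], [0.26, 0.966, -0.0], [0.002, -0.001, -1.0]]
contact_force: [-0.1, 0.4, 0.0]
opening: 0.0855
grip_force: 0.0
```

```bash
python3 now.py w15
python3 - <<'E'
from meas import *
print(scene_up(cv2.imread("pics/sw15.png")))
for n in("w1","w8","w15"):print(n,wrist_fit(cv2.imread(f"pics/{n}.png"))[0])
# bystanders: image change in the top camera
a=cv2.imread("pics/scene0.png").astype(int);b=cv2.imread("pics/sw15.png").astype(int);d=abs(a-b).max(2)
for nm,(x,y,w,h) in dict(jar=(200,255,40,60),brush=(265,250,90,60),chisel=(140,215,72,35)).items():print(nm,(d[y:y+h,x:x+w]>40).sum())
E
```

```text
28.65 [0.57809487 0.03805961 0.30691803] [-0.1  0.4  0. ] [-0.03  0.01 -0.06] toolang 74.92107645694068
('index', np.float64(152.6855771193225), 'n', np.float64(8.0), 'red', np.float64(151.5017883135557), 'nr', np.float64(25.5), 'ctr off mm', array([ 0.57205089, -0.35001163]))
[-0.1 -0.  -0.2 -0.1  0.   0.  -0.1 -0.1  0.4]
(np.float64(-0.12498694653300747), array([-0.1, -0. , -0.2, -0.1,  0. ,  0. , -0.1, -0.1,  0.4,  1.2,  3.9,
        5.2,  8. , -0.3, -0. , -0.1, -0.1,  0. , -0.1, -0.2, -0.1]))
w1 ((230.24305725097656, 218.96505737304688), (69.02339172363281, 70.40103149414062), 21.915414810180664)
w8 ((229.11793518066406, 220.57945251464844), (69.5497817993164, 70.65988159179688), 14.435317993164062)
w15 ((229.00148010253906, 216.03355407714844), (69.6188735961914, 70.99475860595703), 30.664283752441406)
jar 0
brush 868
chisel 0
```

Run:
```python
from meas import *
a=cv2.imread("pics/scene0.png");b=cv2.imread("pics/sw15.png")
for nm,(x,y,w,h) in dict(brush_head=(268,266,50,38),handle=(310,253,38,26)).items():
    r=cv2.matchTemplate(b[y-12:y+h+12,x-12:x+w+12],a[y:y+h,x:x+w],cv2.TM_CCOEFF_NORMED);_,m,_,l=cv2.minMaxLoc(r);print(nm,m,l[0]-12,l[1]-12)
d=abs(a.astype(int)-b).max(2)[250:310,265:355]>40;ys,xs=np.nonzero(d);print(xs.min()+265,xs.max()+265,ys.min()+250,ys.max()+250,a[300,340],b[300,340])
```

```text
brush_head 0.9208515882492065 0 0
handle 0.7304053902626038 0 0
279 335 250 272 [150 160 163] [156 167 170]
```

The brush has not moved (zero shift, only the arm's shadow changed). The collar is home and on the mark, and the gripper is clear.

```bash
python3 -c "
from cell import robot
print(robot.finish_job())"
```

```text
the job is handed in; nothing more can be done
None
```

I turned the collar seven clicks to the red mark and pushed it home; it measures at its starting height and within about 1–2° of the mark. The jar, brush and chisel bit show no shift, and the job is handed in with no pass/fail result reported back.

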